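# Set the coffee grinder and hold it running

## Robot

A 6-joint arm with a two-finger parallel gripper is mounted at the origin on the work surface. World frame = base frame: x ahead of the robot, y to its left, z up, the work surface at z = 0. Lengths are in m, angles in rad, forces in N, time in s.
With the tool pointing down it reaches from about 0.25 to 0.725 m from the base axis. Payload 9.7 kg.
Tool frame: the origin (TCP) lies on the mounting face of the last link; the fingertips stand 173 mm ahead of it and the grasp point (between the pads) lies 155 mm ahead of it; y points along the fingers, z is the direction in which the jaws open and shut, and the axes are right-handed (so a half turn about y gives the same grasp; the last joint's range is limited). The gripper opens to 85 mm and grips with 20 to 120 N. Pads are 22 mm wide; open, the fingers measure 114 mm over their backs; the gripper's body (76 mm by 85 mm) begins 54 mm behind the grasp point. The pads swing forward as they close: fully open they stand 13 mm farther back than shut.
Start: joints at [-1.211, 0.087, 0.176, 1.66, 0, 1.571], TCP at [0.194, -0.515, 0.405] pointing down, gripper open.
Joint ranges: [-3.13, 3.13], [-0.85, 1.81], [-1.15, 1.24], [-2.2, 2.28], [-1.44, 1.52], [-3.14, 3.14]. Speed limits (rad/s): [2.22, 2.22, 2.57, 3.14, 3.14, 3.14].

## Interface

Orientations are given as a unit quaternion [w, x, y, z].
In Python, from workcell import status, optics, job_done gives the robot as it stands.
- The arm moves only by the tool apply_moves, never from a script. Its argument "moves" is a list of rows, each an object of numbers: "x", "y", "z": the shift along the tool's x, y, z in m; "roll": the turn about the tool's y in rad. In form: [{"x": .., "y": .., "z": .., "roll": ..}, ...]. A call has 1 to 20 rows; each row shifts and turns the commanded pose from where the row before left it, along the tool's axes as they then stand; what a row does not reach is not made up. A row lasts 1/12 s, in which the tool goes at most 41.7 mm and 7.16 degrees, less where a joint would pass 70% of its speed; a pose out of reach is approached as far as the arm can. A call is refused whole if a number of a shift passes 0.0417 or a number of a turn 0.125, either way. A call with a gripper value outside its range is refused whole. "claw" is the closure in counts, from 0 (fully open) to 255 (shut), set as the call begins (left out, the last holds). The fingers move at their own pace and stop on an object; the grip force is fixed at half the most. Time passes only in rows, so rows that do not move let the fingers close. It gives the time, the measured TCP pose, the force and the opening at its end, in the units of the state.
- status.read_state(): the state, without advancing time (a new reading comes with each control period).
- optics.camera(name): name is "side" or "top" or "wrist"; returns (picture, depth): 420x560x3 uint8, blue, green, red; 420x560 float32, m along the optical axis (not along the pixel's ray), 0 where there is no reading.
- optics.get_calibration(name): a dict with "intrinsics" (3x3 intrinsics, pixels), "world_from_camera" (4x4, takes a point from camera to world coordinates). Camera axes: x right, y up, looking along -z (the intrinsics and any distortion apply to the point x, -y, -z); pixel columns grow to the right and rows downward; lengths in m; the calibration is good to about 2 mm. The wrist camera is an equidistant fisheye: a pixel r from the principal point sees the ray r / f radians off the axis. A picture is of the moment at which its call begins: read the wrist's pose just before it. get_calibration takes no time and is no camera call; for the wrist camera it gives the pose at the moment of the call.
- job_done(): hands the job in, once; it reports no verdict.
The state is a dict: "time_s": time; "qpos": joint angles; "qvel": joint speeds; "joint_efforts": joint torques, N m; "tcp_pos": TCP position; "eef_rot": TCP orientation; "ft_force": force on the tool from outside, world axes, zero at the start; "torque": the same for the moment, N m; "finger_gap": finger opening in m.
Only numpy, scipy, OpenCV 4.12 (cv2) and the standard library are available. Lean on these libraries where they do the work, as an engineer would, in place of code of your own. Each camera call takes 0.05 s, during which the arm holds its last target. There are 200 camera calls.

## Task

Get the coffee grinder going for a brew: first turn the white grind dial until its pointer lines up with the red marker on its scale, and let go of it. Only then take the copper run dial and turn it clockwise against its spring, past its two clicks to the third position (the green dot), and finish with the gripper still holding it there, because it springs back as soon as it is let go. Leave the other things on the worktop where they stand.

Things in the scene. Friction and masses are not known exactly. Their poses are not given: they have to be found in the camera images.
- grinder: coffee grinder, fixed; place and yaw vary. Origin on the worktop under the grind dial's axis, z up. Black control deck, top 85 mm high, x -80..80, y -170..100 mm, carries both dials (run dial's axis at x 0, y -110 mm). Steel burr tower at the +y end: y 100..230 mm, 150 mm high; on it an amber hopper of 104 mm diameter centred at y 165 mm, up to 293 mm high
- grind_grip (a point): on the axis of the white grind dial, 107 mm above the worktop. Dial: black disc of 52 mm diameter, top 94 mm above the worktop, with an upright white grip bar across it, 46 mm long, 12 mm thick, from 94 to 121 mm above the worktop. x points along the bar to its pointer end (red line on the bar's top), z up; turns with the dial
- grind_dial (a joint): angle of the grind dial, rad, 0 to 2.4, growing clockwise seen from above; light friction (0.03 N m), stays where it is left. At 0 the pointer stands 1.2 rad anticlockwise of the grinder's +x; nine white ticks every 0.3 rad
- marker (a joint): angle at which the red marker stands on the grind dial's scale, same zero and sense as joint grind_dial: the pointer lines up with it when both values are equal. Different each time; not to be moved, nothing to grip
- marker_tip (a point): inner end of the red marker, a flat red tab 14 x 6 mm on the deck, 37.5 mm from the axis of the grind dial, 88 mm above the worktop; x points radially outward
- run_grip (a point): on the axis of the copper-coloured run dial, 107 mm above the worktop. Same shape and size as the grind dial (bar 46 x 12 mm, 94 to 121 mm above the worktop, black pointer line). x points along the bar to its pointer end, z up; it turns with the dial
- run_dial (a joint): angle of the run dial, rad, growing clockwise seen from above. 0 = rest (grey dot, 0.6 rad anticlockwise of the grinder's +x), clicks at 0.4 and 0.8 (small white dots), third position 1.2 (large green dot), end stop 1.25. A spring always returns it to 0: 0.05 N m at rest, about 0.11 N m at the third position; the clicks add about 0.03 N m
- kettle: copper kettle, 164 mm diameter, 197 mm high, loose bystander; origin under its centre
- canister: white sugar canister with wooden lid, 104 mm diameter, 159 mm high, loose bystander; origin under its centre
- mug: blue ceramic mug, 84 mm diameter, 95 mm high, loose bystander; origin under its centre
- spoon_rest: dark wooden spoon rest with a spoon on it, about 220 x 104 mm, 26 mm high, loose bystander; origin under its bowl
- milk_bottle: empty glass milk bottle, 80 mm diameter, 215 mm high, loose bystander; origin under its centre

How it is judged:
On the way, in this order (a step that is already met when the one before it is completed fails the run):
1. the grind dial's pointer is lined up with the red marker and the fingers have let go of it (angle between the x axis of grind_grip and the x axis of marker_tip, either way round below 0.12 rad and contact force between the fingers and grind_dial below 0.1 N), for 0.2 s.
2. the run dial is turned to its third position by the fingers (value of joint run_dial above 1.08 rad and contact force between the fingers and run_dial above 0.5 N), for 0.2 s.
At the end, for the whole second after the job is handed in: The grind dial's pointer is within 0.12 rad (7 degrees) of the red marker and untouched by the fingers, and the fingers hold the run dial still at its third position (joint value above 1.08 rad), touching it with more than 0.5 N, through the last second (all of step 1 and all of step 2 and velocity of joint run_dial between -0.1 and 0.1 rad/s); the arm keeps its last pose, push and grip.
It fails at once if the run dial is turned past 0.3 rad while the grind dial is off the marker by more than 0.2 rad (value of joint run_dial above 0.3 rad and angle between the x axis of grind_grip and the x axis of marker_tip, either way round above 0.2 rad).
It fails at once if a bystander on the worktop is shifted by more than 30 mm (distance of any of kettle, canister, mug, spoon_rest, milk_bottle from where it was at the start of the episode above 0.03 m).
It also fails if it takes over 45 s, if anything falls off the work surface, if the arm or the gripper's body presses on something with over 40 N, if the wrist force passes 120 N, or if a joint passes its speed limit or range.

## Working session

There is one attempt and no reset: what is moved stays moved. The work goes in short steps, Python scripts to look and compute and a tool call to move; the robot and the scene stay as the last step left them, time stands still between calls to the robot, and variables do not carry over. Pictures are saved under pics/ and viewed, about 8 in all and at most 12, crops included, and the job is handed in when it is done.

Besides the shell and the picture viewer there is one more tool, called as name([rows], argument=value, ...), one row to a line, values as JSON. apply_moves: Moves the arm, as the interface text tells. Its arguments: {"type":"object","properties":{"moves":{"type":"array"},"claw":{"type":"number"}},"required":["moves"]}

```bash
mkdir -p pics; ls; cat > h.py <<'E'
import numpy as np, cv2
from workcell import status, optics, job_done
def ray2z(cal,u,v,z):
    K=np.array(cal["intrinsics"]);T=np.array(cal["world_from_camera"])
    d=np.array([(u-K[0,2])/K[0,0],-(v-K[1,2])/K[1,1],-1.]);d=T[:3,:3]@d;o=T[:3,3]
    return o+d*(z-o[2])/d[2]
E
python3 - <<'E'
from h import *
s=status.read_state();print(s)
for n in("top","side"):
    p,d=optics.camera(n);c=optics.get_calibration(n);print(n,c)
    cv2.imwrite(f"pics/{n}0.png",p);np.savez(f"{n}0.npz",p=p,d=d)
E
```

```text
pics
{'time_s': 0.0, 'qpos': array([-1.21100351e+00,  8.74483309e-02,  1.75096246e-01,  1.65979899e+00,
       -3.54393763e-05,  1.57079315e+00]), 'qvel': array([-0.00018995,  0.00017628, -0.00094558,  0.00076315,  0.00079456,
        0.00120109]), 'joint_efforts': array([-8.91180862e-04, -5.20385993e+01,  4.64802468e+01,  1.64211768e-02,
        4.14009332e-05,  1.84738028e-06]), 'tcp_pos': array([ 0.19363767, -0.51477733,  0.40396993]), 'eef_rot': array([ 0.12642402, -0.12662007,  0.6961643 , -0.69522629]), 'ft_force': array([-0.02472413,  0.08827347, -0.3545571 ]), 'torque': array([-0.01391104,  0.04248636, -0.01160431]), 'finger_gap': 0.08551073956583448}
top {'intrinsics': array([[458.99034866,   0.        , 277.68765928],
       [  0.        , 458.99034866, 202.58662818],
       [  0.        ,   0.        ,   1.        ]]), 'world_from_camera': array([[ 0.02318282,  0.99425969, -0.10445198,  0.40012606],
       [-0.99970243,  0.02384852,  0.00512867,  0.10475188],
       [ 0.00759026,  0.104302  ,  0.99451671,  1.39631038],
       [ 0.        ,  0.        ,  0.        ,  1.        ]])}
side {'intrinsics': array([[478.56188593,   0.        , 277.11766243],
       [  0.        , 478.56188593, 212.71686076],
       [  0.        ,   0.        ,   1.        ]]), 'world_from_camera': array([[-0.69763414, -0.41508936,  0.58395842,  1.32162589],
       [ 0.71617981, -0.42658618,  0.55236827,  0.83587915],
       [ 0.0198264 ,  0.80357019,  0.5948797 ,  0.91306286],
       [ 0.        ,  0.        ,  0.        ,  1.        ]])}
```

View pics/top0.png

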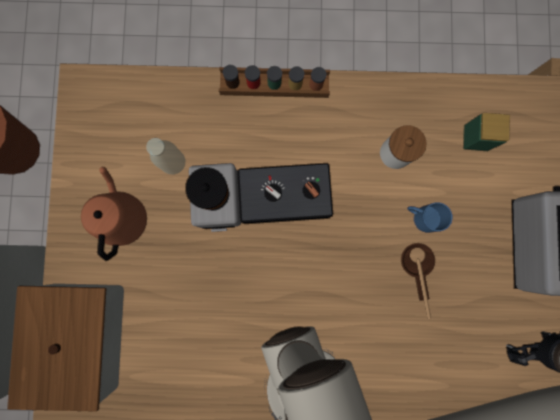

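View pics/side0.png

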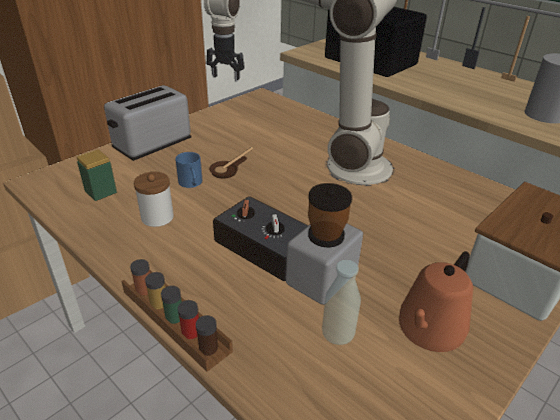

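The top view shows the white dial at about (273,191), its red marker near (269,180) and the copper dial at about (311,188). The hopper end of the grinder is to the left (+y). Next I'll measure the colours and view a crop.

```bash
python3 - <<'E'
from h import *
a=np.load("top0.npz");p=a["p"]
c=optics.get_calibration("top")
crop=p[155:230,230:340];cv2.imwrite("pics/c1.png",cv2.resize(crop,None,fx=7,fy=7,interpolation=cv2.INTER_CUBIC))
# deck: dark mask corners at z=.085
g=p.max(2);m=(g<75).astype(np.uint8);m[:,:236]=0;m[:,340:]=0;m[:150]=0;m[240:]=0
m=cv2.morphologyEx(m,cv2.MORPH_CLOSE,np.ones((15,15)))
ct=max(cv2.findContours(m,0,1)[0],key=cv2.contourArea);r=cv2.minAreaRect(ct);print(r)
for q in cv2.boxPoints(r):print(q,ray2z(c,*q,.085))
for n in("red","white"):
    f=p.astype(int);b,gg,rr=f[...,0],f[...,1],f[...,2]
    mm=((rr>110)&(rr-gg>60)&(rr-b>50)) if n=="red" else (f.min(2)>110)
    mm=mm.astype(np.uint8);mm[:,:243]=0;mm[:,330:]=0;mm[:168]=0;mm[220:]=0
    k,l,st,ce=cv2.connectedComponentsWithStats(mm)
    for i in range(1,k):print(n,st[i],ce[i],ray2z(c,*ce[i],.088),ray2z(c,*ce[i],.121))
E
```

```text
((282.3558044433594, 193.28900146484375), (56.19695281982422, 97.35044860839844), 85.5526123046875)
[231.64828 169.04959] [0.63217339 0.23339225 0.085     ]
[328.7056  161.50067] [ 0.66127102 -0.04726729  0.085     ]
[333.06332 217.52841] [ 0.49861568 -0.06164943  0.085     ]
[236.00601 225.07733] [0.47042623 0.21550588 0.085     ]
red [269 177   2   3   6] [269.5 178. ] [0.60819554 0.12324681 0.088     ] [0.60294732 0.12278031 0.121     ]
white [312 177   2   2   3] [312.33333333 177.66666667] [ 6.12180511e-01 -2.19138058e-04  8.80000000e-02] [0.60683178 0.00242859 0.121     ]
white [307 178   2   1   2] [307.5 178. ] [0.61086825 0.01370847 0.088     ] [0.60555262 0.0160049  0.121     ]
white [266 187  14  11  60] [273.25 192.3 ] [0.56693356 0.11143843 0.088     ] [0.56272611 0.11126978 0.121     ]
```

View pics/c1.png

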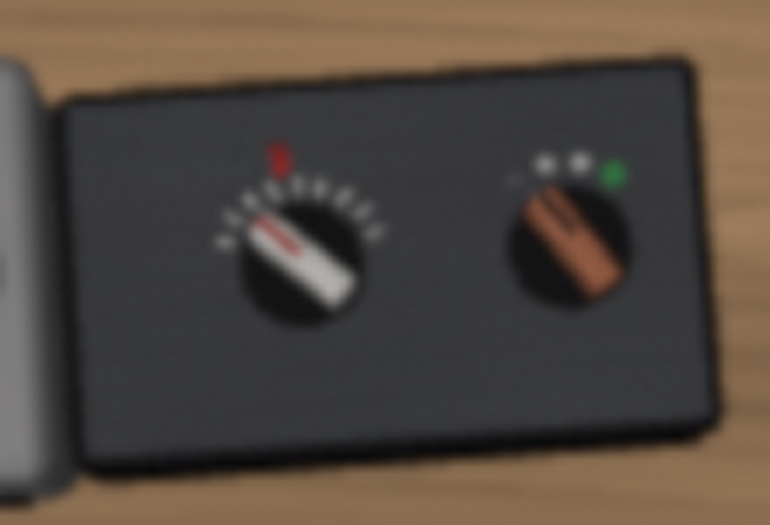

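```bash
cat >> h.py <<'E'
from scipy.spatial.transform import Rotation as R
def Rm(s): 
    q=s["eef_rot"];return R.from_quat([q[1],q[2],q[3],q[0]]).as_matrix()
def show(t=None):
    s=status.read_state();M=Rm(s);print("t",s["time_s"],"tcp",s["tcp_pos"].round(4),"F",s["ft_force"].round(1),"gap",s["finger_gap"],"q",s["qpos"].round(2));print(M.round(3))
    if t is not None: print("tool shift",(M.T@(np.array(t)-s["tcp_pos"])).round(4))
    return s
E
python3 - <<'E'
from h import *
show([.53,.06,.40])
print(optics.get_calibration("wrist"))
E
```

```text
t 0.1 tcp [ 0.1937 -0.5148  0.4041] F [ 0.3  0.4 -0.1] gap 0.08544605115850337 q [-1.21  0.09  0.18  1.66 -0.    1.57]
[[-0.936 -0.     0.352]
 [-0.352  0.001 -0.936]
 [ 0.    -1.    -0.001]]
tool shift [-0.5172  0.0045 -0.4196]
{'intrinsics': array([[325.1922621 ,   0.        , 280.50240157],
       [  0.        , 325.1922621 , 208.24085928],
       [  0.        ,   0.        ,   1.        ]]), 'world_from_camera': array([[ 0.3515984 ,  0.89619167,  0.27059021,  0.26234987],
       [-0.93614892,  0.33718904,  0.09964312, -0.48940993],
       [-0.00194072, -0.28834709,  0.95752399,  0.37373107],
       [ 0.        ,  0.        ,  0.        ,  1.        ]])}
```

apply_moves([
  {"x": -0.028,"z": -0.0223},
  {"x": -0.028,"z": -0.0223},
  {"x": -0.028,"z": -0.0223},
  {"x": -0.028,"z": -0.0223},
  {"x": -0.028,"z": -0.0223},
  {"x": -0.028,"z": -0.0223},
  {"x": -0.028,"z": -0.0223},
  {"x": -0.028,"z": -0.0223},
  {"x": -0.028,"z": -0.0223},
  {"x": -0.028,"z": -0.0223},
  {"x": -0.028,"z": -0.0223},
  {"x": -0.028,"z": -0.0223},
  {"x": -0.028,"z": -0.0223},
  {"x": -0.028,"z": -0.0223},
  {"x": -0.028,"z": -0.0223},
  {"x": -0.028,"z": -0.0223},
  {"x": -0.028,"z": -0.0223},
  {"x": -0.028,"z": -0.0223},
  {"x": -0.028,"z": -0.0223},
  {"x": -0.028,"z": -0.0223},
])

```text
invalid input
```

apply_moves([
  {"roll": -0.12},
  {"roll": -0.12},
  {"roll": -0.12},
  {"roll": -0.12},
  {"roll": -0.1},
  {},
  {},
])

```text
invalid input
```

```bash
cat >> h.py <<'E'
def pix2z(c,u,v,z):  # fisheye wrist
    K=np.array(c["intrinsics"]);T=np.array(c["world_from_camera"])
    a=np.array([u-K[0,2],v-K[1,2]])/K[0,0];r=np.hypot(*a)+1e-9
    d=np.array([np.sin(r)*a[0]/r,-np.sin(r)*a[1]/r,-np.cos(r)]);d=T[:3,:3]@d;o=T[:3,3]
    return o+d*(z-o[2])/d[2]
def wrist(name):
    c=optics.get_calibration("wrist");p,d=optics.camera("wrist");cv2.imwrite(f"pics/{name}.png",p);np.savez(name+".npz",p=p,d=d,**c);return c,p,d
E
python3 - <<'E'
from h import *
show(); wrist("w1")
E
```

```text
t 0.1 tcp [ 0.1937 -0.5148  0.4041] F [ 0.3  0.4 -0.1] gap 0.08544605115850337 q [-1.21  0.09  0.18  1.66 -0.    1.57]
[[-0.936 -0.     0.352]
 [-0.352  0.001 -0.936]
 [ 0.    -1.    -0.001]]
```

View pics/w1.png

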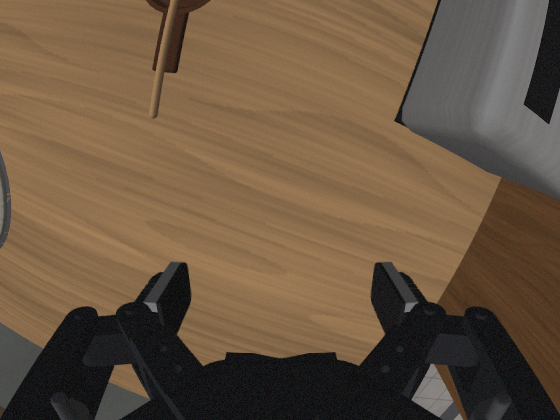

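The moves were refused, so this view is still the start pose (spoon above, open fingers at the bottom). Rows probably need all four keys, so I'll retry that way.

apply_moves([
  {"x": -0.028,"y": 0,"z": -0.0223,"roll": 0},
  {"x": -0.028,"y": 0,"z": -0.0223,"roll": 0},
  {"x": -0.028,"y": 0,"z": -0.0223,"roll": 0},
  {"x": -0.028,"y": 0,"z": -0.0223,"roll": 0},
  {"x": -0.028,"y": 0,"z": -0.0223,"roll": 0},
  {"x": -0.028,"y": 0,"z": -0.0223,"roll": 0},
  {"x": -0.028,"y": 0,"z": -0.0223,"roll": 0},
  {"x": -0.028,"y": 0,"z": -0.0223,"roll": 0},
  {"x": -0.028,"y": 0,"z": -0.0223,"roll": 0},
  {"x": -0.028,"y": 0,"z": -0.0223,"roll": 0},
  {"x": -0.028,"y": 0,"z": -0.0223,"roll": 0},
  {"x": -0.028,"y": 0,"z": -0.0223,"roll": 0},
  {"x": -0.028,"y": 0,"z": -0.0223,"roll": 0},
  {"x": -0.028,"y": 0,"z": -0.0223,"roll": 0},
  {"x": -0.028,"y": 0,"z": -0.0223,"roll": 0},
  {"x": -0.028,"y": 0,"z": -0.0223,"roll": 0},
  {"x": -0.028,"y": 0,"z": -0.0223,"roll": 0},
  {"x": -0.028,"y": 0,"z": -0.0223,"roll": 0},
  {"x": -0.028,"y": 0,"z": -0.0223,"roll": 0},
  {"x": -0.028,"y": 0,"z": -0.0223,"roll": 0},
])

```text
time_s: 1.82
tcp_pos: [0.5613, 0.1017, 0.4044]
eef_rot: [-0.127, 0.127, -0.696, 0.696]
ft_force: [0.3, -0.8, 0.8]
finger_gap: 0.0853
```

apply_moves([
  {"x": 0,"y": 0,"z": 0,"roll": -0.12},
  {"x": 0,"y": 0,"z": 0,"roll": -0.12},
  {"x": 0,"y": 0,"z": 0,"roll": -0.12},
  {"x": 0,"y": 0,"z": 0,"roll": -0.12},
  {"x": 0,"y": 0,"z": 0,"roll": -0.1},
  {"x": 0,"y": 0,"z": 0,"roll": 0},
  {"x": 0,"y": 0,"z": 0,"roll": 0},
])

```text
time_s: 2.4
tcp_pos: [0.5608, 0.0998, 0.4044]
eef_rot: [0.319, -0.319, 0.631, -0.631]
ft_force: [0.0, -0.1, -0.8]
finger_gap: 0.0853
```

```bash
python3 - <<'E'
from h import *
show(); wrist("w2")
E
```

```text
t 2.4 tcp [0.5608 0.0998 0.4044] F [ 0.  -0.1 -0.8] gap 0.08529013425351317 q [ 0.18  0.13  0.23  1.66 -0.    2.38]
[[-0.593 -0.     0.806]
 [-0.806 -0.    -0.593]
 [ 0.    -1.    -0.   ]]
```

View pics/w2.png

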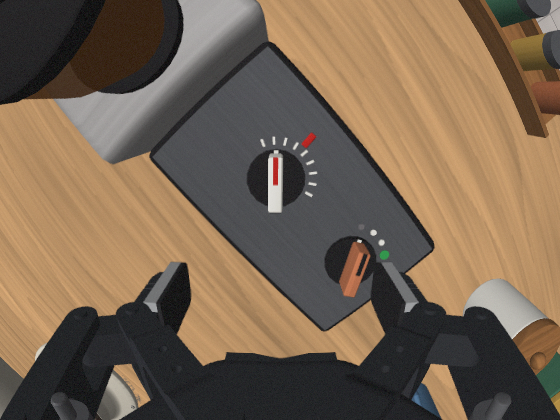

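The wrist view shows the white bar pointing up at (275,180) and the red marker at (310,140), clockwise of it. The copper bar is at (355,268) and the green dot at (384,255). Now for the geometry.

```bash
python3 - <<'E'
from h import *
a=np.load("w2.npz");p=a["p"];c=a
f=p.astype(int);b,g,r=f[...,0],f[...,1],f[...,2]
def comps(m,box,mn=8):
    x0,y0,x1,y1=box;mm=np.zeros(m.shape,np.uint8);mm[y0:y1,x0:x1]=m[y0:y1,x0:x1]
    k,l,st,ce=cv2.connectedComponentsWithStats(mm);return [np.argwhere(l==i)[:,::-1] for i in range(1,k) if st[i,4]>=mn]
W=lambda P,z:np.array([pix2z(c,u,v,z) for u,v in P])[:,:2]
def axis(P):
    m=P.mean(0);_,_,v=np.linalg.svd(P-m);return m,np.arctan2(v[0][1],v[0][0])
for n,m,box,z in[("red",(r-g>70)&(r-b>70),(240,110,330,200),.088),("green",(g-r>40)&(g-b>10),(330,220,410,290),.0855),
  ("ticks",f.min(2)>130,(240,120,330,220),.0855),("dots",f.min(2)>120,(350,215,400,260),.0855),("copper",(r-b>50)&(r-g>25),(325,235,372,310),.121),
  ("whitebar",(f.min(2)>130)|((r-g>70)),(262,155,290,216),.121)]:
    for P in comps(m,box):
        w=W(P,z);mm,t=axis(w);print(n,len(P),P.mean(0).round(1),mm.round(4),"ang",t.round(3))
# corners: fit lines of dark deck edge
for q in [(270,44),(152,157),(326,330),(433,247)]: print("corner",q,pix2z(c,*q,.085)[:2].round(4))
# black discs
E
```

```text
red 106 [308.3 139.8] [0.6098 0.1253] ang -2.892
red 138 [275.  170.7] [0.5697 0.1203] ang -2.209
green 71 [383.9 254.5] [ 0.6078 -0.0126] ang -1.896
ticks 24 [273.3 140.1] [0.5847 0.1431] ang -2.077
ticks 25 [284.8 141.3] [0.5922 0.1362] ang -2.46
ticks 25 [262.2 142.3] [0.5757 0.1474] ang -1.837
ticks 25 [295.2 145.4] [0.5975 0.1278] ang -2.702
ticks 702 [274.6 184.7] [0.5613 0.1097] ang -2.219
ticks 25 [303.6 152.8] [0.5997 0.118 ] ang -3.105
ticks 25 [309.7 162.1] [0.5992 0.1079] ang 2.953
ticks 23 [312.4 172.7] [0.5956 0.0986] ang 2.698
ticks 23 [311.8 183.5] [0.5894 0.0907] ang -0.805
ticks 24 [308.3 193.7] [0.5813 0.0848] ang -1.144
dots 35 [372.9 232.3] [0.6106 0.0154] ang -0.785
dots 35 [381.1 242.1] [0.6121 0.0011] ang -1.454
dots 13 [359.  240.8] [0.5946 0.0163] ang -0.714
copper 933 [353.1 269.4] [0.5771 0.0131] ang -2.331
copper 73 [366.6 306.1] [ 0.5671 -0.0295] ang 3.028
whitebar 813 [274.6 183.4] [0.5672 0.1166] ang -2.22
corner (270, 44) [0.6337 0.2144]
corner (152, 157) [0.4849 0.2008]
corner (326, 330) [ 0.5092 -0.0556]
corner (433, 247) [ 0.6561 -0.0405]
```

apply_moves([
  {"x": -0.0155,"y": 0,"z": -0.0046,"roll": 0},
  {"x": 0,"y": 0,"z": 0,"roll": -0.1205},
  {"x": 0,"y": 0,"z": 0,"roll": -0.1205},
  {"x": 0,"y": 0,"z": 0,"roll": -0.1205},
  {"x": 0,"y": 0,"z": 0,"roll": -0.1205},
  {"x": 0,"y": 0,"z": 0,"roll": -0.1205},
  {"x": 0,"y": 0,"z": 0,"roll": -0.1205},
  {"x": 0,"y": 0,"z": 0,"roll": -0.1205},
  {"x": 0,"y": 0,"z": 0,"roll": -0.1205},
  {"x": 0,"y": 0,"z": 0,"roll": -0.1205},
  {"x": 0,"y": 0,"z": 0,"roll": -0.1205},
  {"x": 0,"y": 0,"z": 0,"roll": -0.1205},
  {"x": 0,"y": 0,"z": 0,"roll": -0.1205},
  {"x": 0,"y": 0,"z": 0,"roll": -0.1205},
])

```text
time_s: 3.62
tcp_pos: [0.5664, 0.1157, 0.4046]
eef_rot: [0.672, -0.672, 0.22, -0.22]
ft_force: [0.4, -0.2, 0.2]
finger_gap: 0.0852
```

apply_moves([
  {"x": 0,"y": 0,"z": 0,"roll": -0.1205},
  {"x": 0,"y": 0,"z": 0,"roll": -0.1205},
  {"x": 0,"y": 0,"z": 0,"roll": -0.1205},
  {"x": 0,"y": 0,"z": 0,"roll": -0.1205},
  {"x": 0,"y": 0,"z": 0,"roll": -0.1205},
  {"x": 0,"y": 0,"z": 0,"roll": -0.1205},
  {"x": 0,"y": 0,"z": 0,"roll": -0.1205},
  {"x": 0,"y": 0,"z": 0,"roll": -0.1205},
  {"x": 0,"y": 0,"z": 0,"roll": -0.1205},
  {"x": 0,"y": 0,"z": 0,"roll": -0.1205},
  {"x": 0,"y": 0,"z": 0,"roll": -0.1205},
  {"x": 0,"y": 0,"z": 0,"roll": -0.1205},
  {"x": 0,"y": 0,"z": 0,"roll": -0.1205},
  {"x": 0,"y": 0,"z": 0,"roll": 0},
  {"x": 0,"y": 0,"z": 0,"roll": 0},
])

```text
time_s: 4.87
tcp_pos: [0.5663, 0.1155, 0.4046]
eef_rot: [0.633, -0.633, -0.316, 0.316]
ft_force: [-1.0, 0.9, -0.5]
finger_gap: 0.0854
```

```bash
python3 - <<'E'
from h import *
show([.5663,.1150,.273])
c,p,d=wrist("w3")
# compare landmark reprojection from the flipped view: tick ring pixels
f=p.astype(int);m=((f[...,2]-f[...,1]>70)&(f[...,2]-f[...,0]>70)).astype(np.uint8)
k,l,st,ce=cv2.connectedComponentsWithStats(m)
for i in range(1,k):
    if st[i,4]>40: print(st[i],ce[i],pix2z(c,*ce[i],.088)[:2],pix2z(c,*ce[i],.121)[:2])
E
```

```text
t 4.8667 tcp [0.5663 0.1155 0.4046] F [-1.   0.9 -0.5] gap 0.0853819974052042 q [ 0.2   0.16  0.25  1.67  0.   -0.73]
[[ 0.601 -0.    -0.799]
 [ 0.799  0.     0.601]
 [-0.    -1.     0.   ]]
tool shift [-0.0004  0.1316 -0.0003]
[177  80  22  54 452] [189.03539823 103.00884956] [ 0.58014531 -0.00137322] [0.57342157 0.00524423]
[278 207   5  26 130] [280.  219.5] [0.58092037 0.13392337] [0.57410728 0.12494389]
[244 224  13  14  88] [249.96590909 230.43181818] [0.61014807 0.12561748] [0.59996563 0.11759549]
[117 364  17  19 168] [125.91071429 371.04761905] [0.87761067 0.18325019] [0.83659525 0.16858433]
```

View pics/w3.png

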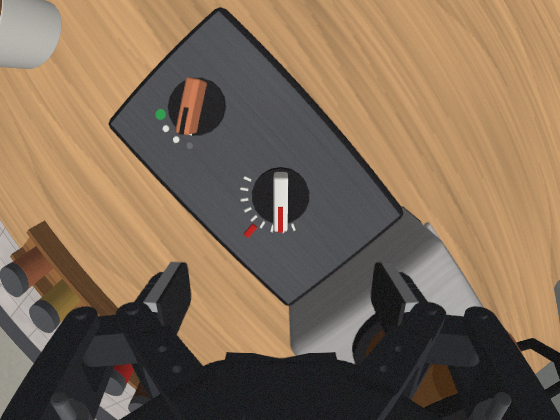

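The flipped view agrees with the first: the marker lands within 1 mm, and the white bar at (280,200) sits midway between the jaws. Descending.

apply_moves([
  {"x": 0,"y": 0.03,"z": 0,"roll": 0},
  {"x": 0,"y": 0.03,"z": 0,"roll": 0},
  {"x": 0,"y": 0.03,"z": 0,"roll": 0},
  {"x": 0,"y": 0.02,"z": 0,"roll": 0},
  {"x": 0,"y": 0.02,"z": 0,"roll": 0},
  {"x": 0,"y": 0,"z": 0,"roll": 0},
  {"x": 0,"y": 0,"z": 0,"roll": 0},
])

```text
time_s: 5.5
tcp_pos: [0.566, 0.1151, 0.2743]
eef_rot: [0.632, -0.632, -0.316, 0.317]
ft_force: [-0.2, 0.6, 0.3]
finger_gap: 0.0849
```

apply_moves([
  {"x": 0,"y": 0,"z": 0,"roll": 0},
  {"x": 0,"y": 0,"z": 0,"roll": 0},
  {"x": 0,"y": 0,"z": 0,"roll": 0},
  {"x": 0,"y": 0,"z": 0,"roll": 0},
  {"x": 0,"y": 0,"z": 0,"roll": 0},
  {"x": 0,"y": 0,"z": 0,"roll": 0},
  {"x": 0,"y": 0,"z": 0,"roll": 0},
  {"x": 0,"y": 0,"z": 0,"roll": 0},
  {"x": 0,"y": 0,"z": 0,"roll": 0},
  {"x": 0,"y": 0,"z": 0,"roll": 0},
], claw=255)

```text
time_s: 6.33
tcp_pos: [0.5662, 0.115, 0.2752]
eef_rot: [-0.632, 0.632, 0.318, -0.317]
ft_force: [-1.4, -0.2, 6.0]
finger_gap: 0.0104
```

```bash
python3 - <<'E'
from h import *
s=show();M=Rm(s);print("jaw ang",np.arctan2(M[1,2],M[0,2]), "bar target jaw",.2325+np.pi/2)
E
```

```text
t 6.3333 tcp [0.5662 0.115  0.2752] F [-1.4 -0.2  6. ] gap 0.010445818944652472 q [ 0.2   0.14 -0.01  1.41 -0.   -0.73]
[[ 0.597  0.001 -0.802]
 [ 0.802  0.     0.597]
 [ 0.001 -1.    -0.001]]
jaw ang 2.5019160537846665 bar target jaw 1.8032963267948965
```

apply_moves([
  {"x": 0,"y": -0.0015,"z": 0,"roll": 0},
  {"x": 0,"y": 0,"z": 0,"roll": 0.07},
  {"x": 0,"y": 0,"z": 0,"roll": 0.07},
  {"x": 0,"y": 0,"z": 0,"roll": 0.07},
  {"x": 0,"y": 0,"z": 0,"roll": 0.07},
  {"x": 0,"y": 0,"z": 0,"roll": 0.07},
  {"x": 0,"y": 0,"z": 0,"roll": 0.07},
  {"x": 0,"y": 0,"z": 0,"roll": 0.07},
  {"x": 0,"y": 0,"z": 0,"roll": 0.07},
  {"x": 0,"y": 0,"z": 0,"roll": 0.07},
  {"x": 0,"y": 0,"z": 0,"roll": 0.07},
  {"x": 0,"y": 0,"z": 0,"roll": 0},
  {"x": 0,"y": 0,"z": 0,"roll": 0},
])

```text
time_s: 7.42
tcp_pos: [0.5663, 0.1152, 0.2753]
eef_rot: [0.702, -0.702, -0.082, 0.083]
ft_force: [3.9, 2.7, -7.7]
finger_gap: 0.0108
```

apply_moves([
  {"x": 0,"y": 0,"z": 0,"roll": 0},
  {"x": 0,"y": 0,"z": 0,"roll": 0},
  {"x": 0,"y": 0,"z": 0,"roll": 0},
  {"x": 0,"y": 0,"z": 0,"roll": 0},
  {"x": 0,"y": 0,"z": 0,"roll": 0},
  {"x": 0,"y": 0,"z": 0,"roll": 0},
  {"x": 0,"y": 0,"z": 0,"roll": 0},
  {"x": 0,"y": 0,"z": 0,"roll": 0},
], claw=0)

```text
time_s: 8.08
tcp_pos: [0.5662, 0.115, 0.2763]
eef_rot: [0.702, -0.702, -0.082, 0.082]
ft_force: [0.3, -0.5, -0.1]
finger_gap: 0.0855
```

apply_moves([
  {"x": 0,"y": -0.03,"z": 0,"roll": 0},
  {"x": 0,"y": -0.03,"z": 0,"roll": 0},
  {"x": 0,"y": -0.035,"z": 0,"roll": 0},
  {"x": 0,"y": -0.035,"z": 0,"roll": 0},
  {"x": 0,"y": 0,"z": 0,"roll": 0},
  {"x": 0,"y": 0,"z": 0,"roll": 0},
])

```text
time_s: 8.58
tcp_pos: [0.5664, 0.1151, 0.4086]
eef_rot: [0.703, -0.702, -0.083, 0.08]
ft_force: [-0.2, 0.1, -1.7]
finger_gap: 0.0856
```

```bash
python3 - <<'E'
from h import *
s=show([.5762,.0054,.40]);M=Rm(s);print("jaw ang",np.arctan2(M[1,2],M[0,2]))
wrist("w4")
E
```

```text
t 8.5833 tcp [0.5664 0.1151 0.4086] F [-0.2  0.1 -1.7] gap 0.08561052825927558 q [ 0.2   0.15  0.26  1.67 -0.   -0.03]
[[ 0.973  0.004 -0.229]
 [ 0.229  0.001  0.973]
 [ 0.004 -1.    -0.   ]]
tool shift [-0.0156  0.0086 -0.109 ]
jaw ang 1.8020150816548681
```

View pics/w4.png

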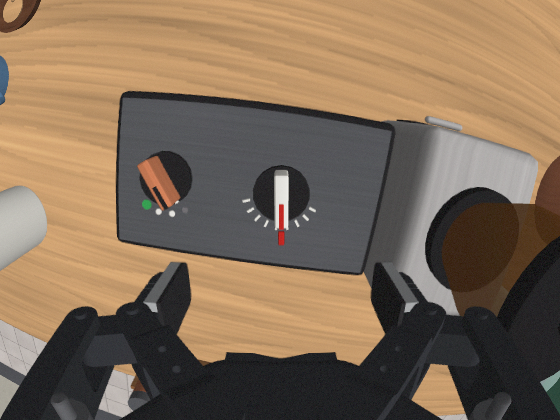

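The pointer at (281,215) and the marker at (281,238) are in line. I'll check the angle numerically, then measure the run bar.

```bash
python3 - <<'E'
from h import *
c=np.load("w4.npz");p=c["p"];f=p.astype(int);b,g,r=f[...,0],f[...,1],f[...,2]
O=np.array([.5663,.1150])
def pts(m,box,z):
    x0,y0,x1,y1=box;P=np.argwhere(m[y0:y1,x0:x1])+[y0,x0];return np.array([pix2z(c,u,v,z) for v,u in P])[:,:2]
red=(r-g>70)&(r-b>70)
w=pts(red,(270,234,295,250),.088).mean(0);print("marker",w,np.arctan2(*(w-O)[::-1]))
w=pts(f.min(2)>150,(272,165,290,232),.121);m=w.mean(0);v=np.linalg.svd(w-m)[2][0];print("bar",m,np.arctan(v[1]/v[0]))
w=pts((g-r>40)&(g-b>10),(130,190,160,215),.0855).mean(0);print("green",w)
# run bar top face: brightest copper
cop=(r-b>50)&(r-g>25);P=pts(cop,(132,148,190,212),.121);m=P.mean(0);v=np.linalg.svd(P-m)[2][0];print("copper",m,np.arctan(v[1]/v[0]),len(P))
E
```

```text
marker [0.61145998 0.125346  ] 0.22521023594075362
bar [0.56283826 0.11455831] 0.21582131894289835
green [ 0.60831208 -0.01251049]
copper [0.57134365 0.00943879] 0.7462165630513037 1088
```

apply_moves([
  {"x": -0.004,"y": 0,"z": -0.0273,"roll": 0},
  {"x": -0.004,"y": 0,"z": -0.0273,"roll": 0},
  {"x": -0.004,"y": 0,"z": -0.0273,"roll": 0},
  {"x": -0.0036,"y": 0,"z": -0.0271,"roll": 0},
  {"x": 0,"y": 0,"z": 0,"roll": -0.1145},
  {"x": 0,"y": 0,"z": 0,"roll": -0.1145},
  {"x": 0,"y": 0,"z": 0,"roll": -0.1145},
  {"x": 0,"y": 0,"z": 0,"roll": -0.1145},
  {"x": 0,"y": 0,"z": 0,"roll": 0},
  {"x": 0,"y": 0,"z": 0,"roll": 0},
])

```text
time_s: 9.47
tcp_pos: [0.5759, 0.0054, 0.4049]
eef_rot: [0.666, -0.666, -0.237, 0.238]
ft_force: [-0.0, 0.4, -0.9]
finger_gap: 0.0855
```

```bash
python3 - <<'E'
from h import *
s=show([.5762,.0054,.2765]);M=Rm(s);print("jaw ang",np.arctan2(M[1,2],M[0,2]))
c,p,d=wrist("w5");f=p.astype(int);b,g,r=f[...,0],f[...,1],f[...,2]
cop=((r-b>50)&(r-g>25)&(d>0)).astype(np.uint8);cop[:150]=0;cop[260:]=0;cop[:,:230]=0;cop[:,330:]=0
# keep copper pixels whose depth puts them on the bar's top
K=c["intrinsics"];T=c["world_from_camera"];W=[]
for v,u in np.argwhere(cop):
    q=pix2z(c,u,v,.121);z=-(np.linalg.inv(T)@np.r_[q,1])[2]
    if abs(d[v,u]-z)<.003: W.append(q[:2])
W=np.array(W,np.float32);print(len(W),W.min(0),W.max(0))
rc=cv2.minAreaRect(W*1000);print("copper top",rc)
E
```

```text
t 9.4667 tcp [0.5759 0.0054 0.4049] F [-0.   0.4 -0.9] gap 0.0855413529685001 q [ 0.01  0.15  0.25  1.67 -0.   -0.68]
[[ 0.774 -0.002 -0.633]
 [ 0.633 -0.     0.774]
 [-0.002 -1.     0.001]]
tool shift [ 0.0004  0.1284 -0.0003]
jaw ang 2.25647820890419
645 [ 0.55598646 -0.01263038] [0.5958178  0.02302986]
copper top ((576.0991821289062, 5.186635971069336), (45.869407653808594, 11.315659523010254), 39.57863235473633)
```

View pics/w5.png

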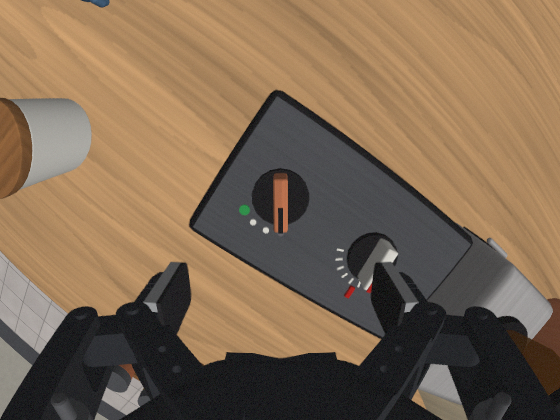

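Copper bar top is at (0.5761, 0.0052) at 0.69 rad, which matches the jaw pose, and it sits centred at (281,203) between the jaws. The grind error is about 0.01 rad. Descending and gripping.

apply_moves([
  {"x": 0,"y": 0.03,"z": 0,"roll": 0},
  {"x": 0,"y": 0.03,"z": 0,"roll": 0},
  {"x": 0,"y": 0.03,"z": 0,"roll": 0},
  {"x": 0,"y": 0.02,"z": 0,"roll": 0},
  {"x": 0,"y": 0.018,"z": 0,"roll": 0},
  {"x": 0,"y": 0,"z": 0,"roll": 0},
  {"x": 0,"y": 0,"z": 0,"roll": 0},
])

```text
time_s: 10.1
tcp_pos: [0.5756, 0.0054, 0.2775]
eef_rot: [0.666, -0.666, -0.237, 0.239]
ft_force: [0.3, -0.0, 0.6]
finger_gap: 0.0853
```

apply_moves([
  {"x": 0,"y": 0,"z": 0,"roll": 0},
  {"x": 0,"y": 0,"z": 0,"roll": 0},
  {"x": 0,"y": 0,"z": 0,"roll": 0},
  {"x": 0,"y": 0,"z": 0,"roll": 0},
  {"x": 0,"y": 0,"z": 0,"roll": 0},
  {"x": 0,"y": 0,"z": 0,"roll": 0},
  {"x": 0,"y": 0,"z": 0,"roll": 0},
  {"x": 0,"y": 0,"z": 0,"roll": 0},
  {"x": 0,"y": 0,"z": 0,"roll": 0},
  {"x": 0,"y": 0,"z": 0,"roll": 0},
], claw=255)

```text
time_s: 10.93
tcp_pos: [0.576, 0.0054, 0.2787]
eef_rot: [-0.665, 0.666, 0.239, -0.239]
ft_force: [-1.0, 0.7, 5.1]
finger_gap: 0.0106
```

apply_moves([
  {"x": 0,"y": 0,"z": 0,"roll": 0.08},
  {"x": 0,"y": 0,"z": 0,"roll": 0.08},
  {"x": 0,"y": 0,"z": 0,"roll": 0.08},
  {"x": 0,"y": 0,"z": 0,"roll": 0.08},
  {"x": 0,"y": 0,"z": 0,"roll": 0.08},
  {"x": 0,"y": 0,"z": 0,"roll": 0.08},
  {"x": 0,"y": 0,"z": 0,"roll": 0.08},
  {"x": 0,"y": 0,"z": 0,"roll": 0.08},
  {"x": 0,"y": 0,"z": 0,"roll": 0.08},
  {"x": 0,"y": 0,"z": 0,"roll": 0.08},
  {"x": 0,"y": 0,"z": 0,"roll": 0.08},
  {"x": 0,"y": 0,"z": 0,"roll": 0.08},
  {"x": 0,"y": 0,"z": 0,"roll": 0.08},
  {"x": 0,"y": 0,"z": 0,"roll": 0.08},
  {"x": 0,"y": 0,"z": 0,"roll": 0.08},
  {"x": 0,"y": 0,"z": 0,"roll": 0},
  {"x": 0,"y": 0,"z": 0,"roll": 0},
  {"x": 0,"y": 0,"z": 0,"roll": 0},
])

```text
time_s: 12.43
tcp_pos: [0.576, 0.0059, 0.2787]
eef_rot: [0.685, -0.684, 0.178, -0.179]
ft_force: [-1.9, 2.9, 6.5]
finger_gap: 0.0105
```

```bash
python3 - <<'E'
from h import *
s=show();M=Rm(s);print("jaw ang",np.arctan2(M[1,2],M[0,2]),s["torque"])
c,p,d=wrist("w6")
p2,_=optics.camera("top");s2,_=optics.camera("side")
cv2.imwrite("pics/all.png",np.hstack([cv2.resize(p[150:420,180:460],(560,540),interpolation=cv2.INTER_CUBIC)]))
cv2.imwrite("pics/s2.png",cv2.resize(s2[180:280,190:350],None,fx=5,fy=5,interpolation=cv2.INTER_CUBIC))
E
```

```text
t 12.4333 tcp [0.576  0.0059 0.2787] F [-1.9  2.9  6.5] gap 0.010493612541665705 q [ 0.01  0.14 -0.01  1.42  0.    0.52]
[[ 0.873  0.001  0.488]
 [-0.488  0.001  0.873]
 [-0.    -1.     0.001]]
jaw ang 1.0606006926213796 [0.74378139 0.44697351 0.09088165]
```

View pics/w6.png

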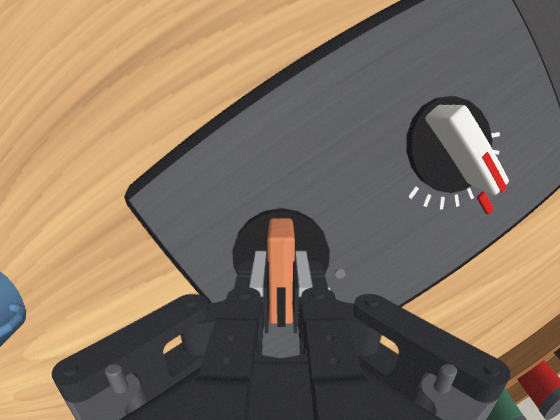

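The copper bar (282,270) is square between the closed pads, and the white pointer still meets the marker at (485,200). One numeric check before I hand in.

```bash
python3 - <<'E'
from h import *
c=np.load("w6.npz");p=c["p"];f=p.astype(int);b,g,r=f[...,0],f[...,1],f[...,2]
q=np.argwhere(((r-b>50)&(r-g>25))[236:320,268:300])+[236,268]
W=np.array([pix2z(c,u,v,.121)[:2] for v,u in q]);m=W.mean(0);v=np.linalg.svd(W-m)[2][0]
print("copper ang",np.arctan(v[1]/v[0]),"turned",.69-np.arctan(v[1]/v[0]),m)
s=status.read_state();print(s["time_s"],s["qvel"].round(4),s["tcp_pos"],s["finger_gap"],s["torque"])
E
```

```text
copper ang -0.5146323172874657 turned 1.2046323172874658 [0.57143399 0.00813736]
12.5833 [ 0.0008  0.0001 -0.0013  0.0012  0.0002 -0.0005] [0.57592973 0.00586707 0.2786661 ] 0.010351328571808587 [0.76832008 0.41387321 0.16247246]
```

```bash
python3 -c "
from h import *
print(job_done())"
```

```text
the job is handed in; nothing more can be done
None
```

I turned the white grind dial about 0.70 rad clockwise onto the red marker and let go. Then I gripped the copper run dial, turned it clockwise to the third position and handed in the job at about 12.6 s with the gripper still holding it. No verdict was reported.

- **Grind dial:** after release, the pointer measured 0.216 rad and the marker 0.225 rad, so it was off by about 0.01 rad (limit 0.12). In the last picture the pointer still met the marker.
- **Run dial:** the wrist camera gave a turn of 1.205 rad and the gripper rotation gave 1.196 rad (needed above 1.08). The arm was still, and the gripper opening read 10.4 mm on the 12 mm bar.
- **Smaller than expected:** the opening read less than the bar's thickness on both dials. I took this as give in the pads.
- **Forces:** there was a small vertical load of 5–8 N with the fingers closed, well under the limits.
- **Bystanders:** I did not measure their positions afterwards. The moves stayed clear of them.
- **Refused moves:** the first two move calls were rejected because not every row had all four numbers. They moved nothing.

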